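# Close the septum mould

## Task

Close the casting mould: of the two loose plates, pick up by its black grip the long one, whose two holes are as far apart as the pins of the fixed mould block, and lower it gently over both pins until it rests flush on the block, then let go. Do not drop it onto the pins, and leave the short plate where it lies.

Things in the scene. Friction and masses are not known exactly. Their poses are not given: they have to be found in the camera images.
- bottom_half: Fixed aluminium mould block, 140 x 80 mm (x, y), 24 mm high, four shallow round cavities on top. Two steel pins stand on its top at x = +42 and -42 mm, y = 0; each is 14 mm thick for 12 mm, then tapers to a 4 mm tip 30 mm above the block's top. Origin: centre of its underside, on the worktop; x along its long side, z up.
- long_plate: The plate that fits: loose, aluminium, 120 x 60 mm (x, y), 10 mm thick, 0.2 kg, lying flat; 24 mm through holes at x = +42 and -42 mm, y = 0 (fits either way round). Central black grip block, 28 mm along x, 16 mm along y (pinch across y), from 10 to 46 mm above the origin. Origin: centre of its underside; x along its long side, z up. Seated, it is 24 mm above the block's origin.
- short_plate: A like plate that does not fit, to be left alone: 90 x 60 x 10 mm (x, y, z), same grip, its two 24 mm holes only 54 mm apart. Loose, flat on the worktop. Origin: centre of its underside; x along its long side, z up.

How it is judged:
By the outcome, as a careful person would: the job done as asked, in the order asked, and still so for the second after the job is handed in, with the robot touching nothing.
It also fails if it takes over 32 s, if anything falls off the work surface, if the arm or the gripper's body presses on something with over 40 N, if the wrist force passes 120 N, or if a joint passes its speed limit or range.

## Robot

A 7-joint arm with a two-finger parallel gripper is mounted at the origin on a cart in front of the work surface, level with it; the furniture and walls round the work are solid. World frame = base frame: x ahead of the robot, y to its left, z up, the work surface at z = 0. Lengths are in m, angles in rad, forces in N, time in s.
With the tool pointing down it reaches from about 0.425 to 0.925 m from the base axis. Payload 6.8 kg.
Tool frame: the origin (TCP) lies at the very end of the fingers, on their centre line; the grasp point (between the pads) lies 19 mm behind it (r.tcp_to_grasp is the distance from the TCP to the grasp point, in m); z points along the fingers, y is the line along which they close (so a half turn about z gives the same grasp; the last joint's range is limited). The gripper opens to 85 mm and grips with 20 to 120 N. Pads are 22 mm wide; open, the fingers measure 114 mm over their backs; the gripper's body (76 mm by 85 mm) begins 54 mm behind the grasp point. The pads swing forward as they close: fully open they stand 13 mm farther back than shut.
Start: joints at [-0.108, 0.477, 0.022, 1.555, -0.011, 1.109, -0.083], TCP at [0.675, 0, 0.231] pointing down, gripper open.
Joint ranges: [-2.96, 2.96], [-0.34, 2.1], [-1.41, 1.46], [0.24, 2.44], [-1.37, 4.51], [0.17, 1.92], [-2.96, 2.96]. Speed limits (rad/s): [2.39, 2.39, 3.14, 3.14, 3.14, 3.14, 3.14].

## Interface

Orientations are given as a rotation vector (axis times angle).
In Python, from bench import r gives the robot as it stands.
- The arm moves only by the tool step_arm, never from a script. Its argument "moves" is a list of rows, each a list of 7 numbers: the shift along the tool's x, y, z in mm, then the turn, a rotation vector about the tool's x, y, z in rad, then the finger opening in mm, from 0 to 85.4. A call has 1 to 8 rows; each row is the pose to reach, as a shift and turn from the pose commanded when the call began, along the tool's axes at that moment; what a row does not reach only later rows make up. A row lasts 1/10 s, in which the tool goes at most 50 mm and 8.59 degrees, less where a joint would pass 70% of its speed; a pose out of reach is approached as far as the arm can. A call with a gripper value outside its range is refused whole. The fingers move at their own pace and stop on an object; "grip_force" is the grip in N (left out, the last holds). Time passes only in rows, so rows that repeat a pose let the fingers close. It gives the time, the measured TCP pose, the force, the opening and the grip force at its end, in the units of the state.
- r.get_obs(): the state, without advancing time (a new reading comes with each control period).
- r.grab_frame(name): name is "scene" or "side" or "wrist"; returns a dict with "image" (420x560x3 uint8, red, green, blue), "depth" (420x560 float32, m along the optical axis (not along the pixel's ray), 0 where there is no reading), "mtx" (3x3 intrinsics, pixels), "k1" (the pictures are not rectified: a ray, as slopes to the right and down, at radius r is drawn at 1 + k1 r^2 times it, then the intrinsics apply), "rvec" (rotation vector, rad) and "tvec" (3), from world to camera coordinates, as OpenCV has them. Camera axes: x right, y down, z forward; pixel columns grow to the right and rows downward; lengths in m; the calibration is good to about 2 mm. A picture is of the moment at which its call begins.
- r.hand_in(): hands the job in; it is judged then, once.
The state is a dict: "clock": time; "joints": joint angles; "qvel": joint speeds; "tau": joint torques, N m; "tcp_pos": TCP position; "orientation": TCP orientation; "contact_force": force on the tool from outside, world axes, zero at the start; "moment": the same for the moment, N m; "grip_width": finger opening in m; "gripper_force": force on a finger pad.
Only numpy, scipy, OpenCV 4.12 (cv2) and the standard library are available. Lean on these libraries where they do the work, as an engineer would, in place of code of your own. Each camera call takes 0.05 s, during which the arm holds its last target. There are 200 camera calls.

## Working session

There is one attempt and no reset: what is moved stays moved. The work goes in short steps, Python scripts to look and compute and a tool call to move; the robot and the scene stay as the last step left them, time stands still between calls to the robot, and variables do not carry over. Pictures are saved under pics/ and viewed, at most 11 in all, crops included, and the job is handed in when it is done.

Besides the shell and the picture viewer there is one more tool, called after "Call:" as name([rows], argument=value, ...), one row to a line, values as JSON. step_arm: Moves the arm, as the interface text tells. Its arguments: {"type":"object","properties":{"moves":{"type":"array","items":{"type":"array","items":{"type":"number"}}},"grip_force":{"type":"number"}},"required":["moves"]}

```bash
mkdir -p pics
cat > h.py <<'E'
import numpy as np, cv2
from bench import r
from scipy.spatial.transform import Rotation as R
def grab(n):
    f=r.grab_frame(n); return f
def save(f,p): cv2.imwrite('pics/'+p,cv2.cvtColor(f['image'],cv2.COLOR_RGB2BGR))
def ray(f,uv):
    uv=np.atleast_2d(np.float64(uv)); K=np.array(f['mtx'])
    s=cv2.undistortPoints(uv[:,None],K,np.array([f['k1'],0,0,0.]))[:,0]
    # model: ray at radius r drawn at (1+k1 r^2) -> same as OpenCV k1
    Rm=R.from_rotvec(np.ravel(f['rvec'])).as_matrix(); t=np.ravel(f['tvec'])
    return -Rm.T@t, np.c_[s,np.ones(len(s))]@Rm
def onplane(f,uv,z):
    c,d=ray(f,uv); return c+d*((z-c[2])/d[:,2])[:,None]
def cloud(f):
    h,w=f['depth'].shape; v,u=np.mgrid[:h,:w]
    c,d=ray(f,np.c_[u.ravel(),v.ravel()])
    return (c+d*f['depth'].ravel()[:,None]).reshape(h,w,3)
def proj(f,P):
    return cv2.projectPoints(np.float64(np.atleast_2d(P)),np.ravel(f['rvec']),np.ravel(f['tvec']),np.array(f['mtx']),np.array([f['k1'],0,0,0.]))[0][:,0]
E
python3 - <<'E'
from h import *
import pickle
ims=[]
for n in ['scene','side','wrist']:
    f=grab(n); pickle.dump(f,open(n+'.pkl','wb')); save(f,n+'0.png')
    print(n,f['k1'],(f['depth']>0).mean(), ray(f,[[280,210]]))
print(r.get_obs())
E
```

```text
scene 0.05961351309866128 0.9961054421768708 (array([ 0.19706375, -0.99610733,  0.43439729]), array([[ 0.34399318,  0.82034225, -0.45694796]]))
side 0.053642467799926714 0.9959353741496598 (array([ 0.29927383, -0.94720335,  0.55961601]), array([[ 0.25717372,  0.76163965, -0.59524101]]))
wrist -0.025343775363684564 0.9960204081632653 (array([0.67325733, 0.0810558 , 0.37294667]), array([[ 0.01131973, -0.31028226, -0.95067138]]))
{'clock': 0.15, 'joints': array([-0.10810088,  0.47763437,  0.02236786,  1.55620381, -0.01148743,
        1.10926166, -0.08309831]), 'qvel': array([-0.00195   , -0.00207051,  0.00131447, -0.00277482, -0.00291447,
        0.00117076, -0.00081947]), 'tau': array([ 1.55385478e-03, -5.96924365e+01,  1.60940632e+00, -2.81490952e+01,
        1.26662746e-02,  6.56643446e-03,  5.58682734e-05]), 'tcp_pos': array([ 6.74562669e-01, -2.07123016e-05,  2.30541934e-01]), 'orientation': array([-2.22080487e+00, -2.22082118e+00,  1.65570799e-03]), 'contact_force': array([-0.13387179, -0.41708733, -0.82988047]), 'moment': array([ 0.05610391, -0.01610414, -0.00042703]), 'gripper_force': 0.0, 'grip_width': 0.0852372690082412}
```

View pics/scene0.png

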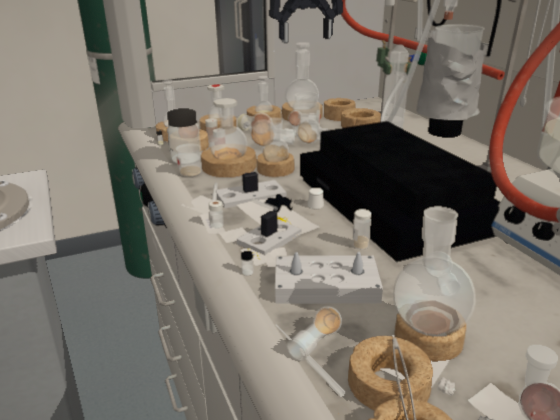

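View pics/wrist0.png

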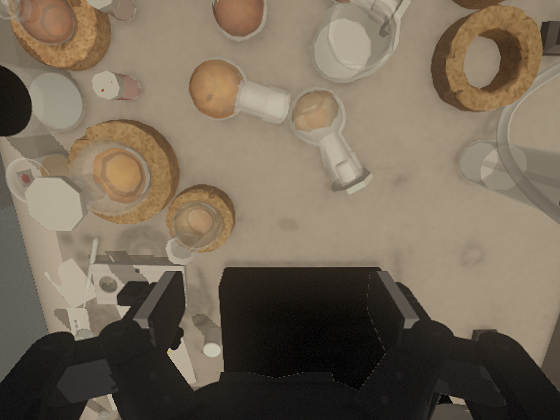

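The scene view shows the block at about (328,278), with its pins at (296,262) and (358,262). There are two plates with black grips, at (250,182) and (269,223). The wrist view shows mostly clutter and the tall black box under the gripper.

Run:
```python
from h import *
import pickle
S=pickle.load(open('scene.pkl','rb'));D=pickle.load(open('side.pkl','rb'))
for f,n in((S,'scene'),(D,'side')):
    C=cloud(f)
    if n=='scene':
        for u,v in [(250,182),(269,223),(296,262),(358,262),(240,195),(265,240),(328,265),(275,265),(380,262),(400,150),(310,160),(440,240),(480,180),(350,125),(316,198),(362,228),(217,215),(247,262)]: print((u,v),C[v,u].round(3))
    im=f['image'].astype(int); m=(im.max(2)<60)&(C[...,2]>.008)&(C[...,2]<.06)&(C[...,0]>.3)
    nn,l,st,ce=cv2.connectedComponentsWithStats(m.astype(np.uint8))
    for i in range(1,nn):
        if st[i,4]>60: print(n,st[i],C[l==i].min(0).round(3),C[l==i].max(0).round(3))
    box=(im.max(2)<40)&(C[...,2]>.06)&(C[...,2]<.25)&(C[...,0]>.5)&(C[...,0]<1.2)&(abs(C[...,1])<.4)
    print(n,'box',[np.percentile(C[box],p,axis=0).round(3) for p in (2,98)])
x0,x1,y0,y1=190,400,150,320
c=cv2.resize(S['image'][y0:y1,x0:x1],None,fx=3.6,fy=3.5,interpolation=cv2.INTER_CUBIC)
cv2.imwrite('pics/crop.png',c[...,::-1])
```

```text
(250, 182) [ 0.492 -0.151  0.034]
(269, 223) [ 0.464 -0.315  0.036]
(296, 262) [ 0.451 -0.444  0.043]
(358, 262) [ 0.527 -0.478  0.043]
(240, 195) [ 0.471 -0.154  0.013]
(265, 240) [ 0.456 -0.317  0.008]
(328, 265) [ 0.501 -0.443  0.025]
(275, 265) [ 0.445 -0.382  0.003]
(380, 262) [ 0.594 -0.434 -0.   ]
(400, 150) [ 0.72  -0.283  0.105]
(310, 160) [ 0.61  -0.159  0.06 ]
(440, 240) [ 0.54  -0.612  0.146]
(480, 180) [ 0.755 -0.437  0.105]
(350, 125) [0.848 0.103 0.017]
(316, 198) [ 0.584 -0.239  0.022]
(362, 228) [ 0.585 -0.393  0.039]
(217, 215) [ 0.402 -0.239  0.027]
(247, 262) [ 0.4   -0.389  0.024]
scene [243  45  11  19 153] [0.885 0.911 0.009] [0.901 1.01  0.06 ]
scene [ 97  59  16  11 145] [0.358 1.022 0.009] [0.405 1.072 0.043]
scene [ 300  151  124  109 4616] [ 0.605 -0.458  0.008] [ 0.659 -0.115  0.06 ]
scene [243 172  15  20 254] [ 0.481 -0.153  0.015] [ 0.507 -0.138  0.048]
scene [266 195  26  16 197] [ 0.507 -0.244  0.008] [ 0.542 -0.187  0.024]
scene [ 451  203   48   44 1270] [ 0.704 -0.459  0.009] [ 0.789 -0.432  0.06 ]
scene [261 211  16  25 325] [ 0.453 -0.318  0.014] [ 0.48  -0.298  0.048]
scene [241 252  11   8  77] [ 0.393 -0.393  0.028] [ 0.408 -0.377  0.036]
scene box [array([ 0.64 , -0.396,  0.061]), array([ 0.844, -0.138,  0.135])]
side [263   8  12  20 112] [0.885 0.909 0.008] [0.901 1.052 0.06 ]
side [ 294  150  168  123 5685] [ 0.605 -0.458  0.011] [ 0.792 -0.12   0.06 ]
side [240 171  12  17 171] [ 0.481 -0.153  0.013] [ 0.506 -0.141  0.047]
side [259 193  20  16 143] [ 0.507 -0.239  0.008] [ 0.541 -0.185  0.022]
side [247 219  14  20 215] [ 0.453 -0.318  0.014] [ 0.478 -0.301  0.048]
side [511 284  14  11  74] [ 0.774 -0.598  0.047] [ 0.786 -0.583  0.06 ]
side box [array([ 0.641, -0.396,  0.066]), array([ 0.834, -0.144,  0.123])]
```

View pics/crop.png

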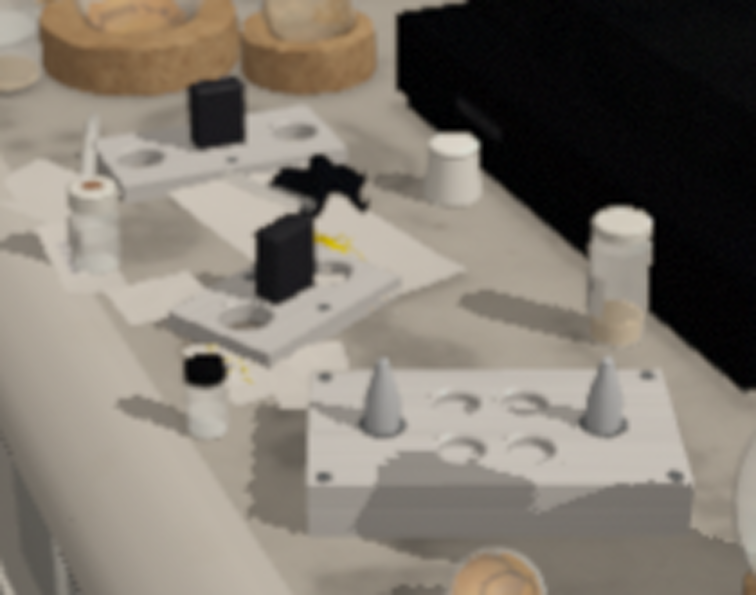

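View pics/side0.png

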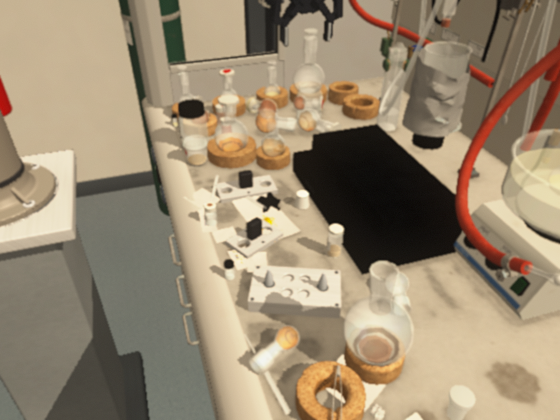

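The enlarged crop shows the far plate at about (245,190) in scene pixels, with its holes far apart. It looks like the long one. The near plate, at about (267,237), looks short. The pin tips are at (296,253) and (358,253).

Run:
```python
from h import *
import pickle
for n in('scene','side'):
    f=pickle.load(open(n+'.pkl','rb')); C=cloud(f); im=f['image'].astype(int)
    for nm,c,z,rad in(('far',(.494,-.145),.010,.075),('near',(.466,-.305),.010,.06),('block',(.492,-.455),.024,.085)):
        m=(abs(C[...,2]-z)<.004)&(np.hypot(C[...,0]-c[0],C[...,1]-c[1])<rad)&(im.max(2)>110)
        m=cv2.morphologyEx(m.astype(np.uint8),cv2.MORPH_OPEN,np.ones((3,3)))
        k,l,st,_=cv2.connectedComponentsWithStats(m); i=1+np.argmax(st[1:,4])
        v,u=np.where(l==i); P=onplane(f,np.c_[u,v],z)[:,:2]
        print(n,nm,cv2.minAreaRect((P*1000).astype(np.float32)), len(P))
        b=(abs(C[...,2]-.046)<.004)&(np.hypot(C[...,0]-c[0],C[...,1]-c[1])<.03)&(im.max(2)<70)
        v,u=np.where(b)
        if len(u)>5: print('  griptop',cv2.minAreaRect((onplane(f,np.c_[u,v],.046)[:,:2]*1000).astype(np.float32)))
S=pickle.load(open('scene.pkl','rb'));D=pickle.load(open('side.pkl','rb'))
print('tips',onplane(S,[[296.4,253.4],[358.1,253.4]],.054)[:,:2])
print('tips',onplane(D,[[268,267],[323,270]],.054)[:,:2])
cr=lambda a:[[190+u/3.6,150+v/3.5] for u,v in a]
print('holes far',onplane(S,cr([(140,157),(297,131)]),.010)[:,:2])
print('holes near',onplane(S,cr([(246,317),(332,271)]),.010)[:,:2])
```

```text
scene far ((488.156005859375, -161.81809997558594), (113.65654754638672, 136.0526123046875), 83.03866577148438) 936
  griptop ((493.5386962890625, -148.0296630859375), (24.565319061279297, 27.423608779907227), 85.84754943847656)
scene near ((469.1552734375, -306.28973388671875), (102.37205505371094, 65.6264877319336), 25.843509674072266) 841
  griptop ((466.5321350097656, -309.68658447265625), (32.08430862426758, 18.545211791992188), 29.692506790161133)
scene block ((490.7391357421875, -458.1161804199219), (85.32071685791016, 140.35215759277344), 66.14105987548828) 3139
side far ((491.840087890625, -144.28482055664062), (66.60063934326172, 124.57160949707031), 88.14652252197266) 781
  griptop ((492.9104919433594, -148.27734375), (17.040225982666016, 24.419965744018555), 82.26497650146484)
side near ((465.75946044921875, -307.1132507324219), (93.01966857910156, 63.54068374633789), 26.222999572753906) 744
  griptop ((465.2220458984375, -311.19000244140625), (25.40835952758789, 13.44492244720459), 26.18868637084961)
side block ((489.778564453125, -457.9431457519531), (83.49522399902344, 140.6454315185547), 66.43896484375) 2947
tips [[ 0.4533906  -0.44010541]
 [ 0.52903845 -0.47379945]]
tips [[ 0.45301183 -0.43486906]
 [ 0.53114098 -0.46749458]]
holes far [[ 0.45443804 -0.13893765]
 [ 0.54034151 -0.14202179]]
holes near [[ 0.44437024 -0.31682223]
 [ 0.49536756 -0.29321695]]
```

The holes are 86 mm apart on the far plate, so it is the long one, and about 56 mm on the near plate. I'm moving above the far plate with the fingers turned to pinch across its y axis and the camera on the robot's side.

Call:
step_arm([
  [-20, -25, 0, 0, 0, -0.14, 85],
  [-40, -50, 0, 0, 0, -0.28, 85],
  [-60, -75, 0, 0, 0, -0.42, 85],
  [-80, -100, 0, 0, 0, -0.56, 85],
  [-100, -125, 0, 0, 0, -0.7, 85],
  [-120, -150, 0, 0, 0, -0.84, 85],
  [-135, -170, 0, 0, 0, -0.98, 85],
  [-146, -182, 0, 0, 0, -1.12, 85],
])

```text
clock: 0.95
tcp_pos: [0.491, -0.1474, 0.2311]
orientation: [-0.696, -3.063, 0.001]
contact_force: [-0.1, 0.1, 0.2]
grip_width: 0.0847
gripper_force: 0.0
```

Call:
step_arm([
  [0, 0, 0, 0, 0, -0.14, 50],
  [0, 0, 0, 0, 0, -0.28, 50],
  [0, 0, 0, 0, 0, -0.4, 50],
  [0, 0, 0, 0, 0, -0.4, 50],
  [0, 0, 0, 0, 0, -0.4, 50],
])

```text
clock: 1.45
tcp_pos: [0.4929, -0.146, 0.2312]
orientation: [-0.085, -3.14, -0.0]
contact_force: [1.1, 0.1, -0.9]
grip_width: 0.0502
gripper_force: 0.0
```

Run:
```python
from h import *
import pickle
o=r.get_obs(); print(o['clock'],o['tcp_pos'],R.from_rotvec(o['orientation']).as_matrix().round(3),o['joints'].round(2))
f=grab('wrist'); pickle.dump(f,open('w1.pkl','wb')); save(f,'w1.png'); print(ray(f,[[280,210]]), proj(f,[[.493,-.146,.046],[.49,-.458,.024],[.454,-.139,.01],[.54,-.142,.01]]))
```

```text
1.45 [ 0.49287783 -0.1460419   0.23117855] [[-0.999  0.054 -0.   ]
 [ 0.054  0.999  0.   ]
 [ 0.     0.    -1.   ]] [ 0.33  0.22 -0.19  1.93  0.05  1.    1.63]
(array([ 0.41135413, -0.14087585,  0.37371927]), array([[ 0.30993099, -0.00310194, -0.95084828]])) [[274.97673889 187.53857246]
 [  5.22060715 194.96089001]
 [279.36774086 145.77953245]
 [280.46601989 217.93186305]]
```

View pics/w1.png

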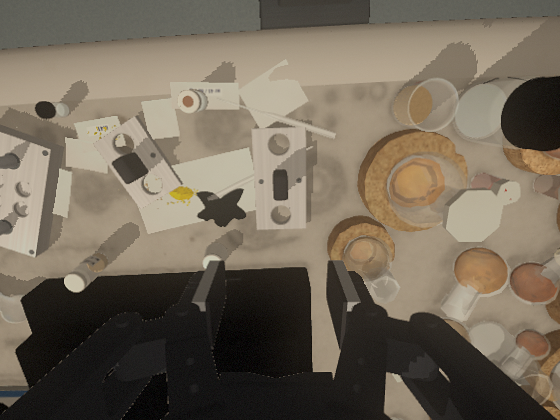

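The wrist view shows the long plate upright. Its holes are at about (279,143) and (281,214), its grip is at (280,184), and the pads sit either side of it. I'll measure it here.

```bash
cat > meas.py <<'E'
from h import *
import pickle
def comps(m,amin=30):
    k,l,st,ce=cv2.connectedComponentsWithStats(m.astype(np.uint8))
    return [(i,st[i],ce[i],l==i) for i in range(1,k) if st[i,4]>=amin]
E
python3 - <<'E'
from meas import *
f=pickle.load(open('w1.pkl','rb')); C=cloud(f); im=f['image'].astype(int)
sub=np.zeros(im.shape[:2],bool); sub[118:238,240:320]=1
m=sub&(C[...,2]>.006)&(C[...,2]<.016)
for i,st,ce,M in comps(m,500):
    v,u=np.where(M); P=onplane(f,np.c_[u,v],.010)[:,:2]
    rc=cv2.minAreaRect((P*1000).astype(np.float32)); print('plate',rc)
    # holes
    cs,h=cv2.findContours(M.astype(np.uint8),cv2.RETR_CCOMP,cv2.CHAIN_APPROX_NONE)
    for c,hh in zip(cs,h[0]):
        if hh[3]>=0 and len(c)>15:
            Q=onplane(f,c[:,0],.010)[:,:2]*1000; print(' hole/grip',cv2.minAreaRect(Q.astype(np.float32)))
g=sub&(im.max(2)<70)&(C[...,2]>.042)&(C[...,2]<.05)
for i,st,ce,M in comps(g,30):
    v,u=np.where(M); print('grip',st,cv2.minAreaRect((onplane(f,np.c_[u,v],.046)[:,:2]*1000).astype(np.float32)))
E
```

```text
plate ((489.4915771484375, -144.2852020263672), (83.20960998535156, 133.71998596191406), 80.5781021118164)
 hole/grip ((534.8540649414062, -141.97909545898438), (24.635929107666016, 23.586727142333984), 40.89171600341797)
 hole/grip ((499.2513427734375, -140.4653778076172), (20.494600296020508, 38.41254806518555), 89.77334594726562)
 hole/grip ((450.97174072265625, -139.82843017578125), (24.49340057373047, 24.40909767150879), 41.978145599365234)
grip [274 175  14  25 107] ((492.8863220214844, -140.11119079589844), (13.84490966796875, 26.0118465423584), 86.92138671875)
```

Call:
step_arm([
  [0, 4.5, 45, 0, 0, -0.027, 55],
  [0, 4.5, 90, 0, 0, -0.027, 55],
  [0, 4.5, 135, 0, 0, -0.027, 55],
  [0, 4.5, 165, 0, 0, -0.027, 55],
  [0, 4.5, 185, 0, 0, -0.027, 55],
  [0, 4.5, 200, 0, 0, -0.027, 55],
  [0, 4.5, 212, 0, 0, -0.027, 55],
  [0, 4.5, 213, 0, 0, -0.027, 55],
], grip_force=50)

```text
clock: 2.3
tcp_pos: [0.4924, -0.1413, 0.017]
orientation: [-0.039, -3.139, -0.001]
contact_force: [0.2, 0.1, -0.4]
grip_width: 0.0551
gripper_force: 0.0
```

Call:
step_arm([
  [0, 0, 0, 0, 0, 0, 30],
  [0, 0, 0, 0, 0, 0, 22],
  [0, 0, 0, 0, 0, 0, 18],
  [0, 0, 0, 0, 0, 0, 10],
  [0, 0, 0, 0, 0, 0, 5],
  [0, 0, 0, 0, 0, 0, 5],
  [0, 0, 0, 0, 0, 0, 5],
  [0, 0, 0, 0, 0, 0, 5],
], grip_force=50)

```text
clock: 3.1
tcp_pos: [0.494, -0.1416, 0.0192]
orientation: [0.038, 3.14, -0.001]
contact_force: [-1.2, 0.1, 6.3]
grip_width: 0.0149
gripper_force: 50.3
```

Call:
step_arm([
  [0, 0, -3, 0, 0, 0, 5],
  [0, 0, -15, 0, 0, 0, 5],
  [0, 0, -40, 0, 0, 0, 5],
  [0, 0, -75, 0, 0, 0, 5],
  [0, 0, -110, 0, 0, 0, 5],
  [0, 0, -140, 0, 0, 0, 5],
  [0, 0, -150, 0, 0, 0, 5],
  [0, 0, -150, 0, 0, 0, 5],
])

```text
clock: 3.9
tcp_pos: [0.4939, -0.1417, 0.1697]
orientation: [0.038, 3.138, -0.001]
contact_force: [-0.9, -0.2, -3.5]
grip_width: 0.0153
gripper_force: 49.3
```

Run:
```python
from meas import *
o=r.get_obs(); print(o['clock'],o['tcp_pos'],o['orientation'],o['contact_force'],o['grip_width'])
f=grab('wrist'); pickle.dump(f,open('w2.pkl','wb')); save(f,'w2.png')
```

```text
3.9 [ 0.49392673 -0.14171907  0.16969233] [ 3.77081979e-02  3.13839454e+00 -1.18277072e-03] [-0.94659508 -0.15420978 -3.49809404] 0.015334567154542168
```

View pics/w2.png

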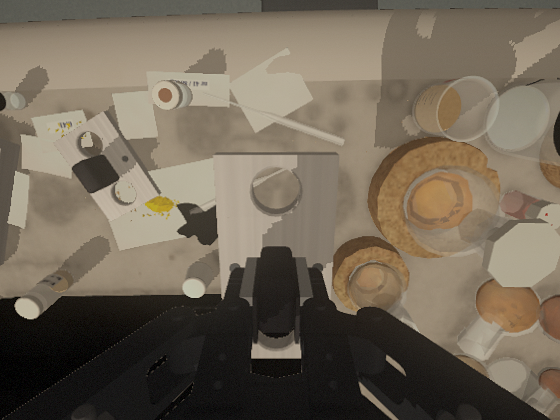

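The plate is held level, with its near hole at about (276,190). Next I'll move to a spot beside the block where the wrist camera sees both pins clear of the plate.

Call:
step_arm([
  [0, 0, -30, 0, 0, 0, 5],
  [0, -25, -55, 0, 0, 0, 5],
  [0, -60, -75, 0, 0, 0, 5],
  [0, -95, -75, 0, 0, 0, 5],
  [0, -130, -75, 0, 0, 0, 5],
  [0, -155, -75, 0, 0, 0, 5],
  [0, -168, -75, 0, 0, 0, 5],
  [0, -168, -75, 0, 0, 0, 5],
])

```text
clock: 4.75
tcp_pos: [0.488, -0.3107, 0.2412]
orientation: [-0.042, -3.138, -0.002]
contact_force: [1.0, 1.2, -2.9]
grip_width: 0.0149
gripper_force: 49.3
```

Call:
step_arm([
  [0, 0, 0, 0, 0, 0, 5],
  [0, 0, 0, 0, 0, 0, 5],
])

```text
clock: 4.95
tcp_pos: [0.4897, -0.3073, 0.2428]
orientation: [-0.033, -3.141, -0.002]
contact_force: [-0.2, 0.3, -3.3]
grip_width: 0.0154
gripper_force: 49.3
```

Run:
```python
from meas import *
o=r.get_obs(); print(o['clock'],o['tcp_pos'],o['orientation'],o['contact_force'],o['grip_width'])
f=grab('wrist'); f['o']=o; pickle.dump(f,open('w3.pkl','wb')); save(f,'w3.png')
```

```text
4.95 [ 0.48965725 -0.30725113  0.24279042] [-3.30918109e-02 -3.14078972e+00 -2.09520480e-03] [-0.24876585  0.32434251 -3.33024314] 0.015366590428271114
```

View pics/w3.png

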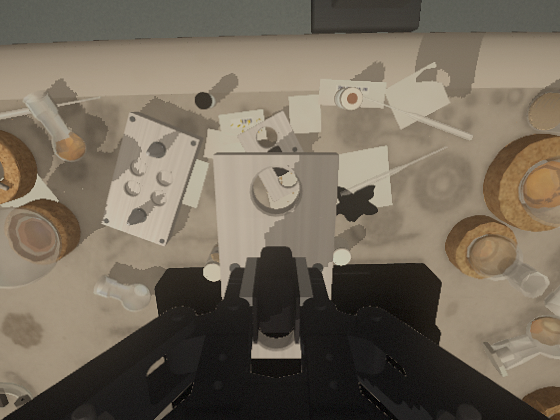

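The block is fully visible, with corners at about (133,112), (204,143), (167,243) and (103,222) and pins near (158,149) and (137,214). The held plate's hole is at (276,190).

Run:
```python
from meas import *
f=pickle.load(open('w3.pkl','rb')); C=cloud(f); o=f['o']
T=R.from_rotvec(o['orientation']).as_matrix(); p=o['tcp_pos']
sub=np.zeros(C.shape[:2],bool); sub[100:255,90:212]=1
M=comps(cv2.morphologyEx((sub&(C[...,2]>.016)&(C[...,2]<.06)).astype(np.uint8),cv2.MORPH_OPEN,np.ones((3,3))),1000)[0][3]
v,u=np.where(M&(C[...,2]<.03)&(C[...,2]>.018)); P=onplane(f,np.c_[u,v],.024)[:,:2]
print('block z',np.median(C[v,u,2])); print(cv2.minAreaRect((P*1000).astype(np.float32)))
for i,st,ce,m in comps(sub&(C[...,2]>.030)&(C[...,2]<.07),5):
    z=C[m][:,2]; print('pin',st,C[m].mean(0).round(4),C[m][z>z.max()-.008].mean(0).round(4),z.max())
# held plate
sub[:]=0; sub[145:275,205:345]=1
zt=np.median(C[165:185,225:250,2]); print('plate top z',zt,'rel tcp',zt-p[2], [C[a:a+6,b:b+10,2].mean().round(4) for a,b in((160,222),(160,320),(240,222),(240,320))])
m=sub&(abs(C[...,2]-zt)<.006)
M=comps(m,1000)[0][3]
cs,h=cv2.findContours(M.astype(np.uint8),cv2.RETR_CCOMP,cv2.CHAIN_APPROX_NONE)
for c,hh in zip(cs,h[0]):
    if hh[3]>=0 and len(c)>60:
        Q=onplane(f,c[:,0],zt); t=(Q-p)@T*1000; e=cv2.fitEllipse(t[:,:2].astype(np.float32)); print('hole tool',e)
# plate side edges
for side in(0,1):
    L=[]
    for row in range(162,255,3):
        us=np.where(M[row])[0]
        if len(us): L.append([us[0]-.5 if side==0 else us[-1]+.5,row])
    t=((onplane(f,L,zt)-p)@T*1000)[:,:2]; k=np.polyfit(t[:,0],t[:,1],1); print('edge tool y = a x + b',k)
L=[[u,np.where(M[:,u])[0][0]-.5] for u in range(222,334,3)]
t=((onplane(f,L,zt)-p)@T*1000)[:,:2]; print('end edge x',np.polyfit(t[:,1],t[:,0],1))
print('tool yaw x-axis deg',np.degrees(np.arctan2(T[1,0],T[0,0])))
```

```text
block z 0.0237076768979253
((489.12005615234375, -454.2086181640625), (82.22640991210938, 141.40731811523438), 66.9006576538086)
pin [195 100  17  10 141] [ 0.4039 -0.3803  0.0339] [ 0.4039 -0.3803  0.0339] 0.03566685604329439
pin [146 144  17  13 159] [ 0.4498 -0.4352  0.0424] [ 0.4503 -0.437   0.0509] 0.054906260702552
pin [126 211  17  14 165] [ 0.5261 -0.4689  0.0415] [ 0.527  -0.4706  0.0506] 0.05465336234830437
plate top z 0.23355440732692329 rel tcp -0.009236010950114115 [np.float64(0.2335), np.float64(0.2361), np.float64(0.2334), np.float64(0.2334)]
hole tool ((43.034149169921875, 0.7280099987983704), (22.5109806060791, 23.295780181884766), 179.6315155029297)
edge tool y = a x + b [-2.98611850e-03 -2.91548575e+01]
edge tool y = a x + b [3.55428666e-04 3.07305418e+01]
end edge x [2.48216373e-04 6.07686223e+01]
tool yaw x-axis deg 178.7927159830551
```

Call:
step_arm([
  [0, -30, 0, 0, 0, 0.06, 5],
  [-1, -60, 0, 0, 0, 0.13, 5],
  [-2, -90, 0, 0, 0, 0.2, 5],
  [-2, -120, 20, 0, 0, 0.28, 5],
  [-3, -138, 50, 0, 0, 0.34, 5],
  [-3, -148, 80, 0, 0, 0.389, 5],
  [-3, -148, 105, 0, 0, 0.389, 5],
  [-3, -148, 113, 0, 0, 0.389, 5],
])

```text
clock: 5.8
tcp_pos: [0.4878, -0.4552, 0.1271]
orientation: [-0.641, -3.071, -0.005]
contact_force: [-0.4, 0.6, -3.7]
grip_width: 0.0153
gripper_force: 49.3
```

Call:
step_arm([
  [0, 0, 0, 0, 0, 0, 5],
  [0, 0, 0, 0, 0, 0, 5],
  [0, 0, 0, 0, 0, 0, 5],
])

```text
clock: 6.1
tcp_pos: [0.4899, -0.4578, 0.1323]
orientation: [0.642, 3.072, -0.002]
contact_force: [0.4, 0.0, -2.4]
grip_width: 0.0152
gripper_force: 49.3
```

Run:
```python
from meas import *
o=r.get_obs(); print(o['clock'],o['tcp_pos'],o['contact_force'],o['grip_width'])
T=R.from_rotvec(o['orientation']).as_matrix(); print(np.degrees(np.arctan2(T[1,0],T[0,0])),T[:,2].round(4))
ims=[]
for n in('wrist','scene','side'):
    f=grab(n); f['o']=o; pickle.dump(f,open(n+'4.pkl','wb'))
    if n=='wrist': im=f['image']
    elif n=='scene': ims.append(cv2.resize(f['image'][170:320,240:420],(400,333),interpolation=cv2.INTER_CUBIC))
    else: ims.append(cv2.resize(f['image'][170:320,210:390],(400,333),interpolation=cv2.INTER_CUBIC))
    C=cloud(f)
    if n=='wrist':
        cl=C[(C[...,2]>.03)&(C[...,2]<.06)&(np.hypot(C[...,0]-.4503,C[...,1]+.437)<.015)]
        print('tip',len(cl),cl[cl[:,2]>cl[:,2].max()-.008].mean(0) if len(cl) else '')
w=cv2.resize(im[80:290,150:400],(400,336),interpolation=cv2.INTER_CUBIC)
cv2.imwrite('pics/v4.png',np.hstack([w[:333],ims[0]])[...,::-1])
```

```text
6.1 [ 0.48992618 -0.45782116  0.1323279 ] [ 0.41622679  0.04109309 -2.39262002] 0.01523827809734614
156.38505314121997 [ 0.0026 -0.0018 -1.    ]
tip 32 [ 0.45385978 -0.44077226  0.0475958 ]
```

View pics/v4.png

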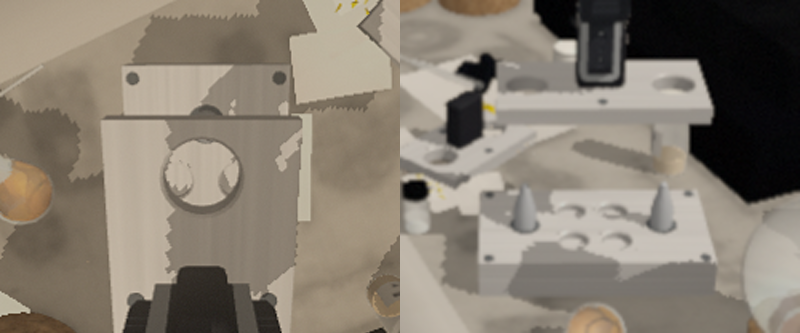

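The left half (wrist) shows the plate over the block, with the near pin just peeking out behind the plate's end edge. In the right half (scene), the holes are above the pins: the holes are at (298,207) and (364,207), and the tips at (296,254) and (359,252).

Run:
```python
from meas import *
o=r.get_obs(); print(o['clock'],o['tcp_pos'])
p=o['tcp_pos'];T=R.from_rotvec(o['orientation']).as_matrix()
for n in('scene4','side4'):
    f=pickle.load(open(n+'.pkl','rb')); C=cloud(f); zt=p[2]-.0092
    m=(abs(C[...,2]-zt)<.008)&(np.hypot(C[...,0]-.49,C[...,1]+.457)<.08)&(f['image'].max(2)>80)
    M=comps(m,300)[0][3]; v,u=np.where(M)
    a=cv2.minAreaRect((onplane(f,np.c_[u,v],zt)[:,:2]*1000).astype(np.float32))
    tips=[]
    for q in((.4515,-.4385),(.5285,-.472)):
        k=(C[...,2]>.030)&(C[...,2]<.058)&(np.hypot(C[...,0]-q[0],C[...,1]-q[1])<.015)
        v,u=np.where(k); t=v<v.min()+2; uv=[u[t].mean(),v.min()]; tips.append(onplane(f,[uv],.053)[0])
    tips=np.array(tips); print(n,'plate',a,'tips',tips.round(4).tolist(),'mid',tips.mean(0))
    d=np.r_[tips.mean(0)[:2]-np.array(a[0])/1000,0]; print(' move tool mm',(d@T*1000).round(1),'pin yaw',np.degrees(np.arctan2(*(tips[1]-tips[0])[[1,0]])))
```

```text
6.25 [ 0.48927626 -0.45779869  0.13159109]
scene4 plate ((488.8874816894531, -465.7568054199219), (77.54124450683594, 120.1309814453125), 65.59461212158203) tips [[0.454, -0.4375, 0.053], [0.5322, -0.4695, 0.053]] mid [ 0.49311309 -0.45351826  0.053     ]
 move tool mm [ 1.  12.9 -0. ] pin yaw -22.277176515634334
side4 plate ((487.57257080078125, -462.97314453125), (69.51409912109375, 118.96622467041016), 66.37260437011719) tips [[0.452, -0.4381, 0.053], [0.5286, -0.4725, 0.053]] mid [ 0.49031441 -0.45529922  0.053     ]
 move tool mm [ 0.6  8.1 -0. ] pin yaw -24.15064329559738
```

Call:
step_arm([
  [1, 3, 10, 0, 0, 0, 5],
  [1, 3, 25, 0, 0, 0, 5],
  [1, 3, 38, 0, 0, 0, 5],
  [1, 3, 45, 0, 0, 0, 5],
  [1, 3, 45, 0, 0, 0, 5],
  [1, 3, 45, 0, 0, 0, 5],
  [1, 3, 45, 0, 0, 0, 5],
])

```text
clock: 6.95
tcp_pos: [0.4894, -0.4548, 0.0858]
orientation: [0.644, 3.074, -0.001]
contact_force: [-0.2, -0.4, -2.4]
grip_width: 0.0151
gripper_force: 49.4
```

Run:
```python
from meas import *
o=r.get_obs(); print(o['clock'],o['tcp_pos'],o['contact_force'])
out=[]
for n in('wrist','scene'):
    f=grab(n); f['o']=o; pickle.dump(f,open(n+'5.pkl','wb'))
    c=f['image'][80:290,150:400] if n=='wrist' else f['image'][190:310,250:393]
    out.append(cv2.resize(c,(400,336),interpolation=cv2.INTER_CUBIC))
cv2.imwrite('pics/v5.png',np.hstack(out)[...,::-1])
f=grab('side');pickle.dump(f,open('side5.pkl','wb'))
```

```text
6.95 [ 0.48936873 -0.45476821  0.08581778] [-0.24163856 -0.35873378 -2.41966765]
```

View pics/v5.png

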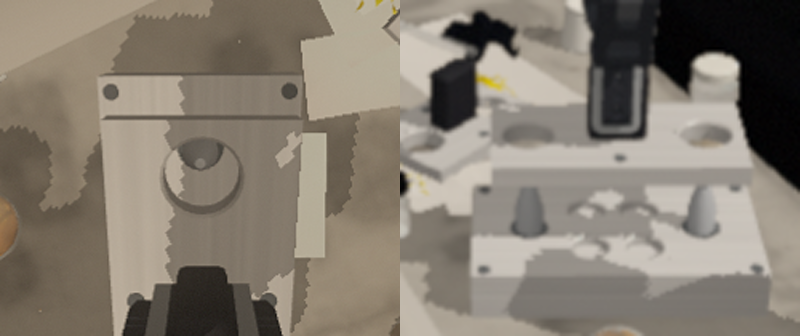

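In the wrist half, the near pin's tip shows inside the hole, at about (276,181) in full-image pixels, and is laterally centred. In the scene half, both pins stand under their holes. I'll check the numbers.

Run:
```python
from meas import *
f=pickle.load(open('wrist5.pkl','rb')); o=f['o']; p=o['tcp_pos'];T=R.from_rotvec(o['orientation']).as_matrix()
t=(onplane(f,[[275.6,181.3]],.054)[0]-p)@T*1000
hc=(onplane(f,[[150+202/1.6,80+174/1.6]],p[2]-.0092)[0]-p)@T*1000
print('tip tool',t.round(1),'hole tool',hc.round(1), 'block corner holes dir', (onplane(f,[[150+110/1.6,80+91/1.6],[150+289/1.6,80+91/1.6]],.024)-p)@T*1000)
```

```text
tip tool [41.9  0.1 31.8] hole tool [43.4  0.5  9.2] block corner holes dir [[ 63.50788442 -35.53474601  61.7602388 ]
 [ 63.54272163  34.61110577  61.73886826]]
```

Call:
step_arm([
  [-1, -0.7, 5, 0, 0, 0, 5],
  [-1, -0.7, 10, 0, 0, 0, 5],
  [-1, -0.7, 16, 0, 0, 0, 5],
  [-1, -0.7, 22, 0, 0, 0, 5],
  [-1, -0.7, 28, 0, 0, 0, 5],
  [-1, -0.7, 32, 0, 0, 0, 5],
  [-1, -0.7, 35, 0, 0, 0, 5],
  [-1, -0.7, 35, 0, 0, 0, 5],
])

```text
clock: 7.9
tcp_pos: [0.4894, -0.4552, 0.0498]
orientation: [-0.644, -3.074, -0.001]
contact_force: [-0.3, 0.2, -3.2]
grip_width: 0.0153
gripper_force: 49.4
```

Call:
step_arm([
  [0, 0, 1, 0, 0, 0, 5],
  [0, 0, 2, 0, 0, 0, 5],
  [0, 0, 3, 0, 0, 0, 5],
  [0, 0, 4, 0, 0, 0, 5],
  [0, 0, 5, 0, 0, 0, 5],
  [0, 0, 6, 0, 0, 0, 5],
  [0, 0, 7, 0, 0, 0, 5],
  [0, 0, 7, 0, 0, 0, 5],
])

```text
clock: 8.7
tcp_pos: [0.4897, -0.4554, 0.0434]
orientation: [0.644, 3.075, -0.0]
contact_force: [-0.5, 0.9, -1.2]
grip_width: 0.0154
gripper_force: 49.5
```

Contact is just beginning, so I'll ease it down until the load comes onto the block.

Call:
step_arm([
  [0, 0, 0.5, 0, 0, 0, 5],
  [0, 0, 0.5, 0, 0, 0, 5],
  [0, 0, 1, 0, 0, 0, 5],
  [0, 0, 1, 0, 0, 0, 5],
  [0, 0, 1.3, 0, 0, 0, 5],
  [0, 0, 1.3, 0, 0, 0, 5],
])

```text
clock: 9.3
tcp_pos: [0.4897, -0.4554, 0.0433]
orientation: [0.644, 3.075, -0.0]
contact_force: [-4.0, 3.9, 10.2]
grip_width: 0.0152
gripper_force: 51.4
```

Run:
```python
from meas import *
o=r.get_obs(); print(o['tcp_pos'],o['contact_force'])
f=grab('scene'); C=cloud(f); print([C[v-2:v+3,u-2:u+3,2].mean().round(4) for u,v in((290,272),(320,265),(345,272),(365,268),(330,282))])
cv2.imwrite('pics/v6.png',cv2.resize(f['image'][190:310,250:410],(800,600))[...,::-1])
```

```text
[ 0.4896638  -0.45538984  0.04329687] [-3.96046794  3.86217508 10.16795092]
[np.float64(0.0349), np.float64(0.0418), np.float64(0.0347), np.float64(0.0312), np.float64(0.0278)]
```

View pics/v6.png

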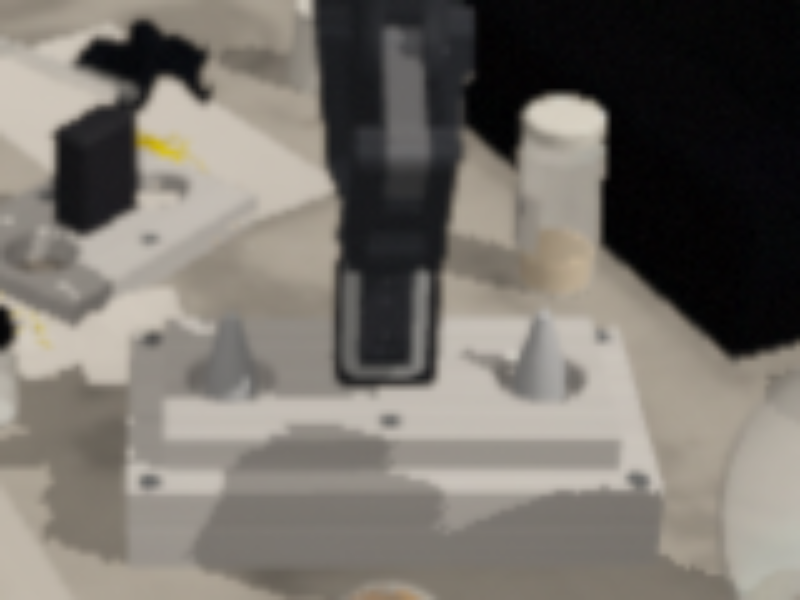

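The plate is seated flush on the block, with its top at about 35 mm and both pins standing through the holes at about (230,360) and (543,360) in the crop. I'll ease off the load, open the fingers and retreat straight up.

Call:
step_arm([
  [0, 0, -0.8, 0, 0, 0, 5],
  [0, 0, -0.8, 0, 0, 0, 14],
  [0, 0, -0.8, 0, 0, 0, 18],
  [0, 0, -0.8, 0, 0, 0, 24],
  [0, 0, -0.8, 0, 0, 0, 32],
  [0, 0, -0.8, 0, 0, 0, 40],
  [0, 0, -0.8, 0, 0, 0, 45],
  [0, 0, -0.8, 0, 0, 0, 45],
], grip_force=20)

```text
clock: 10.15
tcp_pos: [0.4897, -0.4554, 0.0427]
orientation: [-0.644, -3.075, -0.0]
contact_force: [-0.6, -0.3, -0.7]
grip_width: 0.0452
gripper_force: 0.0
```

Call:
step_arm([
  [0, 0, -3, 0, 0, 0, 45],
  [0, 0, -12, 0, 0, 0, 45],
  [0, 0, -30, 0, 0, 0, 45],
  [0, 0, -60, 0, 0, 0, 45],
  [0, 0, -95, 0, 0, 0, 45],
  [0, 0, -130, 0, 0, 0, 45],
  [0, 0, -150, 0, 0, 0, 45],
  [0, 0, -150, 0, 0, 0, 45],
])

```text
clock: 10.95
tcp_pos: [0.4914, -0.457, 0.1977]
orientation: [0.643, 3.068, -0.005]
contact_force: [1.1, -0.2, -0.9]
grip_width: 0.0449
gripper_force: 0.0
```

Run:
```python
from meas import *
o=r.get_obs(); print(o['clock'],o['tcp_pos'],o['contact_force'],o['grip_width'])
f=grab('scene'); C=cloud(f); print([C[v-2:v+3,u-2:u+3,2].mean().round(4) for u,v in((290,272),(340,274),(315,274),(365,275))])
cv2.imwrite('pics/v7.png',cv2.resize(f['image'][150:330,190:430],(800,600))[...,::-1])
```

```text
10.95 [ 0.49137325 -0.45696588  0.19768633] [ 1.06799433 -0.24267676 -0.90951914] 0.0449419385481606
[np.float64(0.0347), np.float64(0.0348), np.float64(0.0347), np.float64(0.0349)]
```

View pics/v7.png

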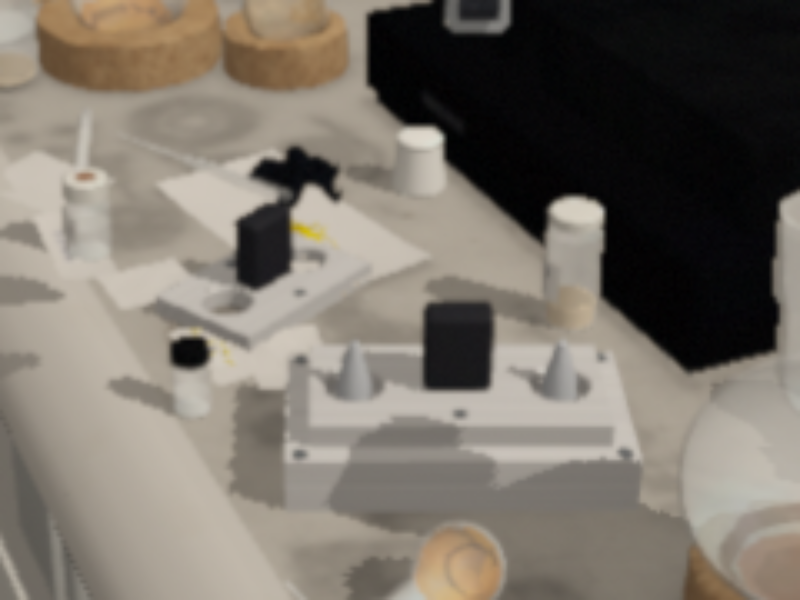

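The plate rests flush over both pins at (355,370) and (562,370), the gripper is clear, and the short plate is where it was.

```bash
python3 -c "
from bench import r
print(r.hand_in())"
```

```text
the job is handed in; nothing more can be done
None
```

The long plate sits flush on the mould block over both pins and is released, the short plate was left where it lay, and the job is handed in at about 11 s of the 32 s allowed.

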